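# Swing a tube tray home on its pivot pin and bolt it on the shaker

### The job

Get the pink tube tray ready for shaking: with the red bolt open, push its free end round on the pivot pin until the spring catch snaps out behind its lug and it meets the stop, and hold it pressed there with about 12 N for one second to bed it. Then slide the red bolt all the way across to lock the tray in. Never push the tray with more than 20 N, keep it flat, and leave the blue rack, the tip box and the jar where they are.

Things in the scene. Friction and masses are not known exactly. Their poses are not given: they have to be found in the camera images.
- deck: Low lime-green shaker with a white platform, 260 (x) x 340 (y) mm, fixed to the bench; platform top 40 mm above the bench. Origin: centre of its underside; z up, -x is the edge nearest the robot. Pin, stop, catch and bolt stand on it and turn with it. The bolt's two low guides (near deck x -4, y 92 and 160 mm) reach 67 mm above the bench.
- tray: Loose pink tube tray, 90 x 200 x 30 mm, about 0.7 kg, flat on the platform, on the pin. Origin: underside, centre of its 11 mm pin hole. It spans x -70 to 20, y -20 to 180 mm; +y points to the free end. Home: its axes parallel to the deck's, +x side on the stop. Starts 0.5 to 0.9 rad anticlockwise of home (from above), so it turns clockwise. Tube caps reach 42 mm above its underside.
- push_corner (a point): Point on the tray's robot-side long face, at tray x -70, y 155 (25 mm from the free end), 15 mm above the tray's underside: where to push, towards the tray's +x. Sliding the tray on the platform takes about 1 to 5 N here.
- lug (a point): End of the steel lug that sticks out 12 mm from the tray's free end: tray x -30, y 192, 13 mm above the tray's underside; the lug is 10 mm wide in x.
- pin (a point): Centre of the top of the fixed pivot pin, 80 mm above the bench, at deck x 75, y -115 mm. 10 mm thick, head 19 mm wide.
- stop (a point): Centre of the rubber-faced front (towards deck -x) of the rigid steel stop block, at deck x 95, y 35 mm, 55 mm above the bench. Block 17 x 30 x 30 mm, top at 70 mm. The tray's +x face lies on it when home.
- catch (a joint): Brass spring catch, slides along deck y. 0 = out, up to 0.012 m = pressed in. In about the last 20 to 25 mm of the swing the lug rides up its ramp and presses it in about 5 mm; pushing at push_corner then takes about 6 to 13 N. About 2 mm before the stop it snaps back to 0 behind the lug: the push drops, then rises sharply at the stop. It then keeps the tray within about 2 mm of the stop.
- catch_nose (a point): Tip of the brass catch: deck x 38, y 71 mm when out, 53 mm above the bench; the ramp runs from it towards deck -x. Its steel housing behind it (deck x 11 to 57, y 95 to 141 mm) is 65 mm above the bench.
- bolt (a joint): Red bolt, slides along the deck's -y. 0 = open, 0.045 m = fully across. Its bar, 12 x 14 mm, passes about 3 mm in front of the tray's robot-side face when the tray is home; otherwise it runs into the tray. Friction about 1.5 N; stays where left.
- bolt_knob (a point): Centre of the top of the bolt's upright red round knob, 16 mm in diameter, 100 mm above the bench; the red grip reaches 28 mm down, a 10 mm steel stem below it. Open it stands at deck x -4.5, y 125 mm, and it moves 45 mm along the deck's -y.
- blue_rack: Blue rack with red and white caps, 70 x 110 x 64 mm, loose bystander. Origin: centre of underside.
- tip_box: Teal box with a white lid, 80 x 110 x 75 mm, loose bystander. Origin: centre of underside.
- jar: Whitish translucent jar with a white cap, 70 mm in diameter, 110 mm high, loose bystander. Origin: centre of underside.
Things that resemble listed ones, but are neither listed nor needed, are in the scene too. There is more than one size of the tray; the job needs the larger.

How it is judged:
On the way:
1. the tray rests at the stop with the catch snapped out behind its lug, the fingers pressing the tray with 9 to 15 N, the bolt still open (angle between the y axis of tray and the y axis of deck, either way round below 0.02 rad and x of push_corner in the frame of deck above 0.0005 m and value of joint catch below 0.002 m and angle between tray's own z axis and vertical below 0.03 rad and value of joint bolt below 0.01 m and contact force between the fingers and tray between 9 and 15 N), for 0.6 s.
At the end, for the whole second after the job is handed in: The tray lies flat and at rest within 0.02 rad (about 3 mm at its free end) of its heading against the stop, the catch is out behind its lug (within 2 mm), and the bolt is at least 41 of its 45 mm across (angle between the y axis of tray and the y axis of deck, either way round below 0.02 rad and x of push_corner in the frame of deck above 0.0005 m and value of joint catch below 0.002 m and angle between tray's own z axis and vertical below 0.03 rad and value of joint bolt above 0.041 m and linear speed of tray below 0.01 m/s); the robot touches nothing.
It fails at once if the robot presses the tray with more than 20 N (contact force between any of the fingers, the arm and tray above 20 N).
It fails at once if the tray is tipped (angle between tray's own z axis and vertical above 0.12 rad).
It fails at once if a bystander is moved by more than 20 mm or tipped over (distance of any of blue_rack, tip_box, jar from where it was at the start of the episode above 0.02 m or angle between any of blue_rack, tip_box, jar's own z axis and vertical above 0.3 rad).
It also fails if it takes over 72 s, if anything falls off the work surface, if the arm or the gripper's body presses on something with over 40 N, if the wrist force passes 120 N, or if a joint passes its speed limit or range.

### The arm

A 6-joint arm with a two-finger parallel gripper is mounted at the origin on the work surface. World frame = base frame: x ahead of the robot, y to its left, z up, the work surface at z = 0. Lengths are in m, angles in rad, forces in N, time in s.
With the tool pointing down it reaches from about 0.25 to 0.775 m from the base axis. Payload 4 kg.
Tool frame: the origin (TCP) lies at the very end of the fingers, on their centre line; the grasp point (between the pads) lies 19 mm behind it (robot.hold_point_z is the distance from the TCP to the grasp point, in m); z points along the fingers, y is the line along which they close (so a half turn about z gives the same grasp; the last joint's range is limited). The gripper opens to 94 mm and grips with 3 to 60 N. Pads are 16 mm wide; open, the fingers measure 119 mm over their backs; the gripper's body (75 mm by 177 mm) begins 78 mm behind the grasp point.
Start: joints at [-1.434, 0.087, 1.371, -0, 1.684, -0.103], TCP at [0.131, -0.534, 0.173] pointing down, gripper open.
Joint ranges: [-3.1, 3.1], [-0.76, 2.03], [0.27, 2.55], [-1.08, 4.22], [0.17, 2.65], [-2.57, 2.57]. Speed limits (rad/s): [2.79, 2.79, 3.14, 3.14, 3.14, 3.14].

### API

Orientations are given as [roll, pitch, yaw] about the fixed x, y, z axes, in that order (R = Rz(yaw) Ry(pitch) Rx(roll)).
In Python, from bench import robot gives the robot as it stands.
- The arm moves only by the tool carry_out, never from a script. Its argument "steps" is a list of rows, each a list of 3 entries, a list of its own where there are three numbers: the shift along the tool's x, y, z in m, then the turn about the tool's z in units of 10 degrees (1.0 is 10 degrees), then the closure, from -1 (fully open) to 1 (shut). In form: [[[tx, ty, tz], roll, jaw], ...]. A call has 1 to 10 rows; each row is the pose to reach, as a shift and turn from the pose commanded when the call began, along the tool's axes at that moment; what a row does not reach only later rows make up. A row lasts 1/8 s, in which the tool goes at most 62.5 mm and 10.7 degrees, less where a joint would pass 70% of its speed; a pose out of reach is approached as far as the arm can. A call with a gripper value outside its range is refused whole. The fingers move at their own pace and stop on an object; the grip force is fixed at half the most. Time passes only in rows, so rows that repeat a pose let the fingers close. It gives the time, the measured TCP pose, the force, the opening and the grip force at its end, in the units of the state.
- robot.get_obs(): the state, without advancing time (a new reading comes with each control period).
- robot.snapshot(name): name is "scene" or "top" or "wrist"; returns a dict with "image" (480x640x3 uint8, red, green, blue), "z_map" (480x640 float32, m along the optical axis (not along the pixel's ray), 0 where there is no reading), "mtx" (3x3 intrinsics, pixels), "D" ([k1, k2, p1, p2, k3] as OpenCV has them; the pictures are not rectified), "R" (3x3) and "t" (3): a world point X has camera coordinates R X + t. Camera axes: x right, y down, z forward; pixel columns grow to the right and rows downward; lengths in m; the calibration is good to about 2 mm. A picture is of the moment at which its call begins.
- robot.close_job(): hands the job in; it is judged then, once.
The state is a dict: "time": time; "joint_positions": joint angles; "qvel": joint speeds; "joint_torque": joint torques, N m; "tool_pos": TCP position; "ee_rot": TCP orientation; "wrist_force": force on the tool from outside, world axes, zero at the start; "wrist_torque": the same for the moment, N m; "width": finger opening in m; "finger_force": force on a finger pad.
Only numpy, scipy, OpenCV 4.12 (cv2) and the standard library are available. Lean on these libraries where they do the work, as an engineer would, in place of code of your own. Each camera call takes 0.05 s, during which the arm holds its last target. There are 200 camera calls.

## Working session

There is one attempt and no reset: what is moved stays moved. The work goes in short steps, Python scripts to look and compute and a tool call to move; the robot and the scene stay as the last step left them, time stands still between calls to the robot, and variables do not carry over. Pictures are saved under pics/ and viewed, at most 10 in all, crops included, and the job is handed in when it is done.

Besides the shell and the picture viewer there is one more tool, called after "Emit:" as a command line: name --argument value ..., lists and objects as JSON in quotes. carry_out: Moves the arm, as the interface text tells. Its arguments: {"type":"object","properties":{"steps":{"type":"array","items":{"type":"array"}}},"required":["steps"]}

```bash
mkdir -p pics
cat > h.py <<'E'
import numpy as np,cv2
from bench import robot
def world(s,u,v,r=1,z=None):
    p=cv2.undistortPoints(np.array([[[u,v]]],float),s["mtx"],np.array(s["D"]))[0,0]
    R=np.array(s["R"]);t=np.array(s["t"]);d=np.array([p[0],p[1],1.])
    if z is None:
        a=s["z_map"][v-r:v+r+1,u-r:u+r+1];a=a[a>0]; k=np.median(a)
    else:
        c=-R.T@t; k=(z-c[2])/(R.T@d)[2]
    return R.T@(d*k-t)
def allworld(s):
    h,w=s["z_map"].shape
    g=np.stack(np.meshgrid(np.arange(w),np.arange(h)),-1).reshape(-1,1,2).astype(float)
    p=cv2.undistortPoints(g,s["mtx"],np.array(s["D"]))[:,0]
    z=s["z_map"].reshape(-1,1); P=np.hstack([p,np.ones((len(p),1))])*z
    return ((P-s["t"])@np.array(s["R"])).reshape(h,w,3)
def proj(s,X):
    X=np.array(X,float).reshape(-1,3)
    return cv2.projectPoints(X,cv2.Rodrigues(np.array(s["R"]))[0],np.array(s["t"],float),s["mtx"],np.array(s["D"]))[0][:,0]
E
python3 - <<'E'
from h import *
import pickle
d={}
for n in("top","scene"):
    s=robot.snapshot(n);d[n]=s
    cv2.imwrite(f"pics/{n}0.png",s["image"][:,:,::-1])
    print(n,-np.array(s["R"]).T@s["t"])
pickle.dump(d,open("s0.pkl","wb"))
o=robot.get_obs();print(o["tool_pos"],o["ee_rot"],o["width"])
E
```

```text
top [ 0.44712964 -0.01842312  1.32507488]
scene [1.15128389 0.75337148 0.76135556]
[ 0.13052712 -0.53371259  0.17212964] [-3.13961439e+00 -2.10286699e-04  2.39747419e-01] 0.09367801251913967
```

View pics/top0.png

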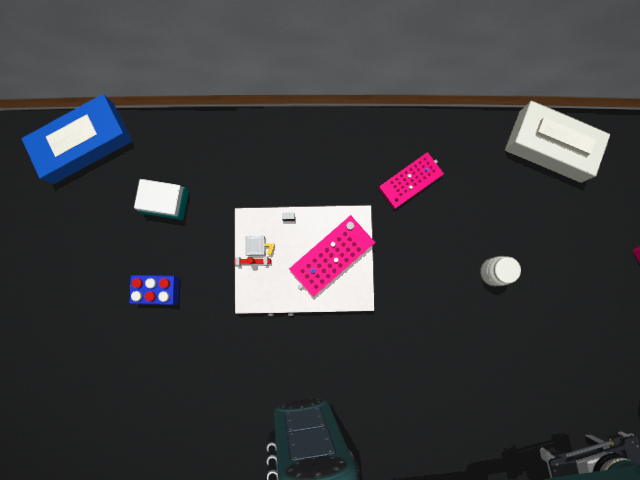

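View pics/scene0.png

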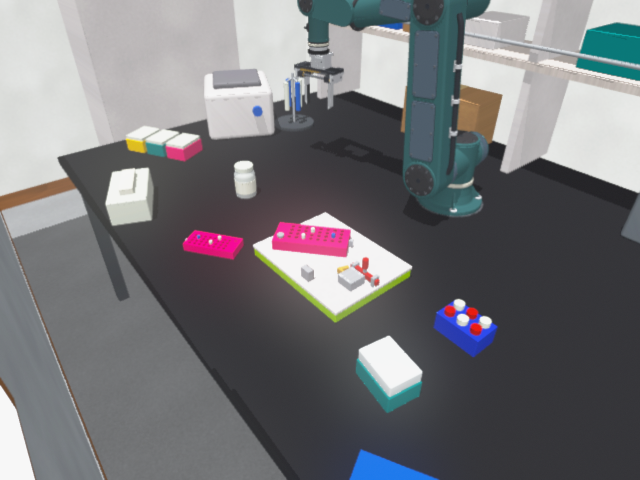

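The top view shows the white platform at about (235–374, 206–313). The tray's pin is near (350,226) and its lug near (301,288). The bolt is at (253,261), the catch at (270,247) and the stop at (288,216). Next I'll fit poses.

Run:
```python
from h import *
import pickle
d=pickle.load(open("s0.pkl","rb"));s=d["top"];im=s["image"].astype(int)
W=allworld(s)
# platform: bright, z~0.04
m=(im.min(2)>170)&(abs(W[:,:,2]-.04)<.012); m[:190]=0;m[330:]=0;m[:,:220]=0;m[:,390:]=0
print("plat z",np.median(W[m][:,2]),m.sum())
def topts(m,z):
    v,u=np.nonzero(m);return np.array([world(s,a,b,z=z)[:2] for a,b in zip(u,v)],np.float32)
q=topts(m,.04);r=cv2.minAreaRect(q);print("deck",r)
t=(im[:,:,0]>180)&(im[:,:,1]<90)&(im[:,:,2]>90); t[:,:280]=0;t[:,380:]=0;t[:210]=0
print("tray z",np.median(W[t][:,2]))
t&=W[:,:,2]>.062
r=cv2.minAreaRect(topts(t,.07));print("tray",r,cv2.boxPoints(r))
print("wrist")
for n,u,v,z in(("pin",350,226,.08),("lug",301,288,.053),("stop",288,216,.07),("knob",253,258,.1)):print(n,world(s,u,v,z=z),W[v,u])
big=cv2.resize(s["image"][195:325,222:387],None,fx=4.6,fy=4.6,interpolation=cv2.INTER_CUBIC)
cv2.imwrite("pics/topc.png",big[:,:,::-1])
```

```text
plat z 0.04096788197670348 10037
deck ((0.5404962301254272, 0.02784961462020874), (0.2608538269996643, 0.340141236782074), 1.2163219451904297)
tray z 0.07098225443704487
tray ((0.5463887453079224, -0.0418425053358078), (0.08906504511833191, 0.19939202070236206), 41.20771408081055) [[ 0.44720694  0.0038238 ]
 [ 0.5785646  -0.14618404]
 [ 0.6455705  -0.08750881]
 [ 0.5142129   0.06249903]]
wrist
pin [ 0.6162209 -0.0858569  0.08     ] [ 0.61586644 -0.08571554  0.08260998]
lug [0.46760089 0.03270325 0.053     ] [0.46783547 0.03328913 0.03842274]
stop [0.64214166 0.06458296 0.07      ] [0.64241962 0.06470127 0.06821114]
knob [0.537201   0.14461031 0.1       ] [0.54136629 0.15214967 0.04334732]
```

View pics/topc.png

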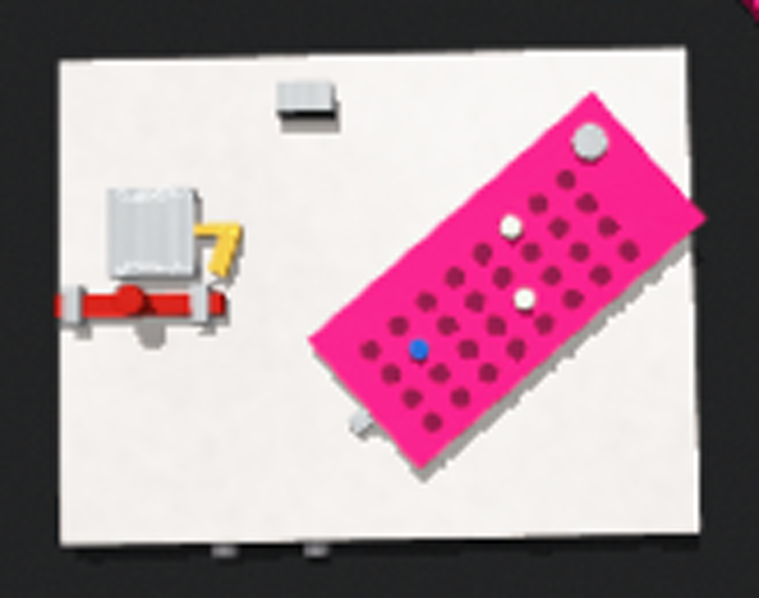

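```bash
cat >> h.py <<'E'
PIN=np.array([.617,-.0857]); DY=np.radians(1.2); H=.008
def pose(phi,d,y=.155):  # deg, m -> world xy, yaw
    a=DY+np.radians(phi);c,s=np.cos(a),np.sin(a)
    return PIN+np.array([[c,-s],[s,c]])@[-.07-H-d,y],a
def delta(xy,yaw,z,cur):  # cur=(x,y,z,yaw) -> tool shift, roll units
    dx,dy=np.array(xy)-cur[:2];c,s=np.cos(cur[3]),np.sin(cur[3])
    return np.round([c*dx+s*dy,s*dx-c*dy,cur[2]-z],4),round(np.degrees(cur[3]-yaw)/10,3)
def cur():
    o=robot.get_obs();return np.array([*o["tool_pos"],o["ee_rot"][2]])
E
python3 - <<'E'
from h import *
import pickle
s=pickle.load(open("s0.pkl","rb"))["scene"]
print("stand",world(s,295,123,z=0.01),world(s,294,75))
xy,a=pose(40,.02);print(xy,delta(xy,a,.172,cur()))
E
```

```text
stand [ 0.01124953 -0.85772784  0.01      ] [-0.00370404 -0.87463935  0.21740624]
[ 0.44116647 -0.03362726] (array([ 4.205e-01, -4.120e-01,  1.000e-04]), np.float64(-2.746))
```

Emit:
carry_out --steps '[[[0.03,-0.03,0],-0.2,1],[[0.07,-0.069,0],-0.5,1],[[0.11,-0.108,0],-0.8,1],[[0.15,-0.147,0],-1.1,1],[[0.2,-0.196,0],-1.4,1],[[0.25,-0.245,0],-1.7,1],[[0.3,-0.294,0],-2.0,1],[[0.35,-0.343,0],-2.3,1],[[0.395,-0.387,0],-2.6,1],[[0.42,-0.412,0],-2.75,1]]'

```text
time: 1.35
tool_pos: [0.4396, -0.0352, 0.1729]
ee_rot: [3.141, 0.0, 0.721]
wrist_force: [0.9, -1.1, 1.3]
width: 0.0005
finger_force: 0.0
```

Emit:
carry_out --steps '[[[0,0,0],0,1],[[0,0,0],0,1],[[0,0,0],0,1],[[0,0,0],0,1]]'

```text
time: 1.85
tool_pos: [0.4386, -0.0385, 0.1732]
ee_rot: [3.141, 0.0, 0.717]
wrist_force: [0.3, 0.4, 0.1]
width: 0.0004
finger_force: 0.0
```

Run:
```python
from h import *
o=robot.get_obs();print(o)
xy,a=pose(40,.015);print(delta(xy,a,.048,cur()))
s=robot.snapshot("wrist");cv2.imwrite("pics/w1.png",s["image"][:,:,::-1])
```

```text
{'time': 1.85, 'joint_positions': array([-2.16256357e-01, -1.60443144e-01,  1.61026642e+00, -2.59294944e-04,
        1.69149168e+00,  6.37687814e-01]), 'qvel': array([ 0.00326211,  0.00168407, -0.00200627, -0.00011654,  0.00116342,
       -0.00112642]), 'joint_torque': array([ 1.48524991e-01, -2.34135801e+01, -3.02960837e+01,  7.70112080e-02,
       -3.08717159e-02, -1.75532692e-03]), 'tool_pos': array([ 0.43862818, -0.03851417,  0.17324925]), 'ee_rot': array([3.14121629e+00, 4.14868319e-05, 7.16820893e-01]), 'wrist_force': array([0.25402516, 0.37203379, 0.1124045 ]), 'wrist_torque': array([-0.04523149, -0.05583157,  0.00786564]), 'finger_force': 0.0, 'width': 0.00043705577740080947}
(array([ 0.0101, -0.002 ,  0.1252]), np.float64(-0.013))
```

View pics/w1.png

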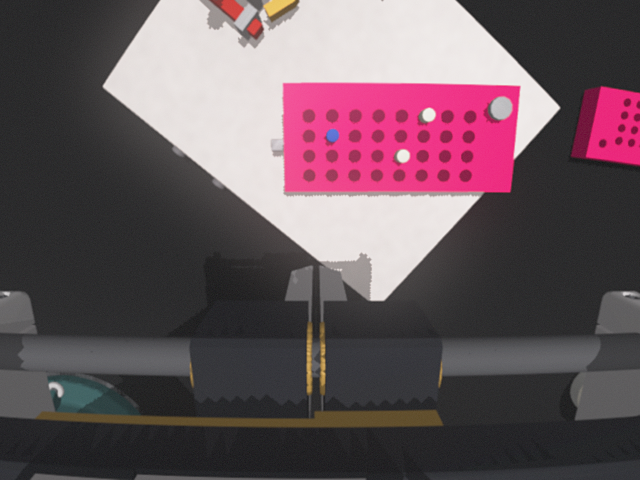

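The closed fingers at about (315,275) are clear of the tray's near face at row 192. Going down to z 0.048.

Emit:
carry_out --steps '[[[0.002,0,0.03],0,1],[[0.004,-0.001,0.06],0,1],[[0.006,-0.001,0.09],0,1],[[0.008,-0.002,0.11],0,1],[[0.01,-0.002,0.125],0,1],[[0.01,-0.002,0.125],0,1],[[0.01,-0.002,0.125],0,1],[[0.01,-0.002,0.125],0,1]]'

```text
time: 2.9
tool_pos: [0.4461, -0.0293, 0.0493]
ee_rot: [3.14, -0.001, 0.72]
wrist_force: [0.5, 0.1, -0.8]
width: 0.0001
finger_force: 0.0
```

Run:
```python
from h import *
c=cur();print(c,robot.get_obs()["wrist_force"])
for phi in (40,38,36,34,32,30,28,26,24,22,20): print(phi,*delta(*pose(phi,0),c[2],c))
```

```text
[ 0.44609039 -0.02932212  0.0492972   0.71964528] [ 0.47496786  0.05430593 -0.83154381]
40 [0.0135 0.     0.    ] 0.003
38 [ 0.0189 -0.0026  0.    ] 0.203
36 [ 0.0245 -0.0051  0.    ] 0.403
34 [ 0.0301 -0.0073  0.    ] 0.603
32 [ 0.0358 -0.0093  0.    ] 0.803
30 [ 0.0416 -0.0112  0.    ] 1.003
28 [ 0.0474 -0.0128  0.    ] 1.203
26 [ 0.0533 -0.0142  0.    ] 1.403
24 [ 0.0592 -0.0155  0.    ] 1.603
22 [ 0.0652 -0.0165  0.    ] 1.803
20 [ 0.0712 -0.0173  0.    ] 2.003
```

Emit:
carry_out --steps '[[[0.005,0,0],0,1],[[0.0085,0,0],0,1],[[0.011,0,0],0,1],[[0.0135,0,0],0,1],[[0.016,-0.001,0],0.1,1],[[0.019,-0.0026,0],0.2,1],[[0.0217,-0.0038,0],0.3,1],[[0.0245,-0.005,0],0.4,1]]'

```text
time: 3.9
tool_pos: [0.4604, -0.0089, 0.0482]
ee_rot: [3.142, 0.0, 0.649]
wrist_force: [-0.0, 1.0, -0.7]
width: 0.0008
finger_force: 0.0
```

Run:
```python
from h import *
c=cur();print(c,pose(36,0))
cm=np.array([*pose(36,0)[0],c[2],pose(36,0)[1]])
for phi in range(36,10,-2): print(phi,*delta(*pose(phi,0),c[2],cm))
```

```text
[ 0.46041817 -0.0089378   0.04816243  0.64886985] (array([ 0.4611578 , -0.00939659]), np.float64(0.6492624817418906))
36 [0. 0. 0.] 0.0
34 [ 0.0055 -0.0026  0.    ] 0.2
32 [ 0.011  -0.0051  0.    ] 0.4
30 [ 0.0166 -0.0073  0.    ] 0.6
28 [ 0.0223 -0.0093  0.    ] 0.8
26 [ 0.0281 -0.0112  0.    ] 1.0
24 [ 0.0339 -0.0128  0.    ] 1.2
22 [ 0.0398 -0.0143  0.    ] 1.4
20 [ 0.0457 -0.0155  0.    ] 1.6
18 [ 0.0517 -0.0165  0.    ] 1.8
16 [ 0.0577 -0.0173  0.    ] 2.0
14 [ 0.0637 -0.0179  0.    ] 2.2
12 [ 0.0698 -0.0183  0.    ] 2.4
```

Emit:
carry_out --steps '[[[0.0027,-0.0013,0],0.1,1],[[0.0055,-0.0026,0],0.2,1],[[0.0082,-0.0039,0],0.3,1],[[0.011,-0.0051,0],0.4,1],[[0.0138,-0.0062,0],0.5,1],[[0.0166,-0.0073,0],0.6,1],[[0.0194,-0.0083,0],0.7,1],[[0.0223,-0.0093,0],0.8,1]]'

```text
time: 4.9
tool_pos: [0.4726, 0.0119, 0.0482]
ee_rot: [3.142, 0.0, 0.509]
wrist_force: [0.2, -0.4, -0.6]
width: 0.0005
finger_force: 0.0
```

Run:
```python
from h import *
c=cur();print(c,pose(28,0))
s=robot.snapshot("top");cv2.imwrite("pics/t2.png",cv2.resize(s["image"][195:325,222:387],None,fx=4.6,fy=4.6,interpolation=cv2.INTER_CUBIC)[:,:,::-1])
```

```text
[0.47258142 0.01191301 0.04816723 0.50916864] (array([0.47329383, 0.01154987]), np.float64(0.5096361415823443))
```

View pics/t2.png

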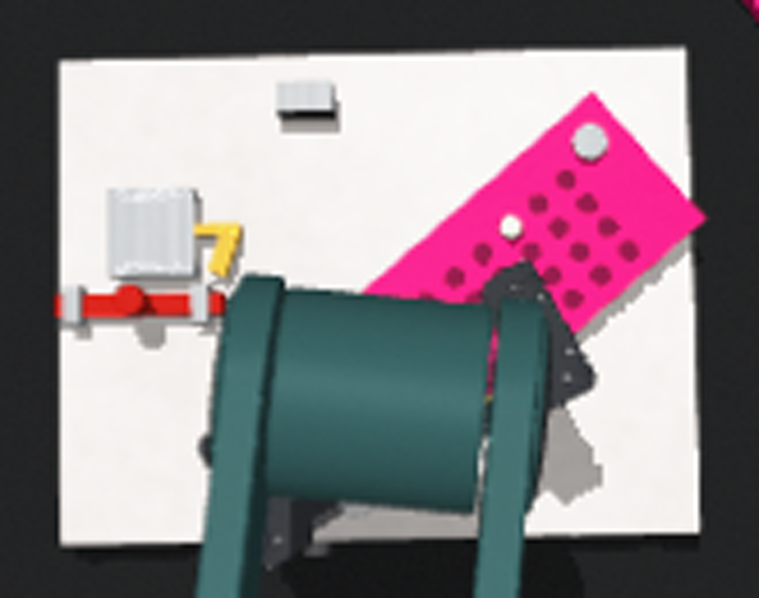

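The top view shows the tray hasn't moved, although the tool reading puts it inside the tray. I need to see where the fingertips really are.

Run:
```python
from h import *
c=cur()
w=robot.snapshot("wrist");s=robot.snapshot("scene")
print("tcp wrist px",proj(w,c[:3]),"scene px",proj(s,c[:3]))
a=w["image"].copy();p=proj(w,c[:3])[0].astype(int);cv2.circle(a,tuple(map(int,p)),5,(0,255,0),1)
b=s["image"][190:310,230:420].copy();
b=cv2.resize(b,(640,404),interpolation=cv2.INTER_CUBIC);q=(proj(s,c[:3])[0]-[230,190])*640/190;cv2.circle(b,tuple(map(int,q)),5,(0,255,0),1)
cv2.imwrite("pics/w3.png",cv2.resize(np.vstack([a[:,:],b]),None,fx=.66,fy=.66,interpolation=cv2.INTER_AREA)[:,:,::-1])
```

```text
tcp wrist px [[317.55552108 263.17446095]] scene px [[344.93442662 239.59440151]]
```

View pics/w3.png

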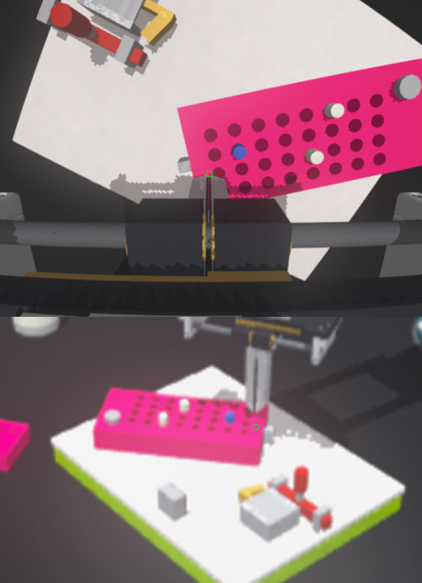

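Run:
```python
from h import *
c=cur();print(c)
w=robot.snapshot("wrist")
for n,u,v,z in(("pin",618,132,.08),("traycornerD",269,163,.07),("blue",362,230,.082),("knob",92,20,.1)):print(n,world(w,u,v,z=z),world(w,u,v,r=2))
im=w["image"].astype(int);W=allworld(w)
t=(im[:,:,0]>150)&(im[:,:,1]<90)&(im[:,:,2]>70)&(W[:,:,2]>.062)&(W[:,:,2]<.08)
P=W[t];print(len(P),np.median(P[:,2]));r=cv2.minAreaRect(P[:,:2].astype(np.float32));print(r,cv2.boxPoints(r))
print(robot.get_obs()["joint_positions"])
```

```text
[0.47253344 0.01185701 0.048135   0.51054568]
pin [ 0.61494194 -0.08235689  0.08      ] [ 0.61497519 -0.08240615  0.0799304 ]
traycornerD [0.51335469 0.06364846 0.07      ] [0.51328424 0.06373281 0.06915349]
blue [0.507792   0.00607692 0.082     ] [0.50776664 0.00603097 0.08178904]
knob [0.53259805 0.15376746 0.1       ] [0.53259722 0.15374117 0.10003849]
44354 0.0698963048306869
((0.5306017994880676, 0.01068897545337677), (0.13177606463432312, 0.31972575187683105), 23.263553619384766) [[ 0.40693098  0.13153145]
 [ 0.5332102  -0.16219991]
 [ 0.6542726  -0.1101535 ]
 [ 0.5279934   0.18357787]]
[-9.49856180e-02 -2.50998667e-02  1.73780926e+00 -1.55061575e-04
  1.42895095e+00  9.65353155e-01]
```

Run:
```python
from h import *
c=cur();s=robot.snapshot("scene");W=allworld(s)
P=proj(s,[[.447,.0038,.07],[.514,.0625,.07],[.5786,-.1462,.07],c[:3],[c[0],c[1],.07]]);print(P.round(1), robot.hold_point_z)
for v in range(205,250,4): print(v,[tuple(W[v,u].round(3))[0:3] for u in range(339,353,3)])
b=s["image"][190:270,290:390];b=cv2.resize(b,(750,600),interpolation=cv2.INTER_CUBIC)
cv2.imwrite("pics/s4.png",b[:,:,::-1])
```

```text
[[350.3 228.3]
 [346.  247.3]
 [279.7 221.3]
 [344.9 239.5]
 [345.2 232.9]] 0.0188
205 [(np.float64(0.314), np.float64(-0.196), np.float64(0.001)), (np.float64(0.489), np.float64(0.013), np.float64(0.165)), (np.float64(0.476), np.float64(0.011), np.float64(0.159)), (np.float64(0.478), np.float64(0.024), np.float64(0.165)), (np.float64(0.464), np.float64(0.021), np.float64(0.159))]
209 [(np.float64(0.331), np.float64(-0.177), np.float64(0.001)), (np.float64(0.487), np.float64(0.011), np.float64(0.151)), (np.float64(0.479), np.float64(0.014), np.float64(0.149)), (np.float64(0.477), np.float64(0.024), np.float64(0.153)), (np.float64(0.464), np.float64(0.021), np.float64(0.147))]
213 [(np.float64(0.344), np.float64(-0.161), np.float64(-0.001)), (np.float64(0.486), np.float64(0.011), np.float64(0.138)), (np.float64(0.481), np.float64(0.017), np.float64(0.139)), (np.float64(0.476), np.float64(0.023), np.float64(0.14)), (np.float64(0.461), np.float64(0.019), np.float64(0.132))]
217 [(np.float64(0.361), np.float64(-0.141), np.float64(0.0)), (np.float64(0.485), np.float64(0.011), np.float64(0
[... 1874 characters left out ...]
.482), np.float64(0.034), np.float64(0.06)), (np.float64(0.477), np.float64(0.041), np.float64(0.061))]
245 [(np.float64(0.523), np.float64(0.045), np.float64(0.072)), (np.float64(1.151), np.float64(0.753), np.float64(0.761)), (np.float64(0.51), np.float64(0.054), np.float64(0.071)), (np.float64(0.483), np.float64(0.036), np.float64(0.048)), (np.float64(0.478), np.float64(0.043), np.float64(0.05))]
249 [(np.float64(0.528), np.float64(0.051), np.float64(0.064)), (np.float64(0.521), np.float64(0.055), np.float64(0.064)), (np.float64(0.516), np.float64(0.061), np.float64(0.065)), (np.float64(0.488), np.float64(0.042), np.float64(0.041)), (np.float64(0.48), np.float64(0.046), np.float64(0.039))]
```

View pics/s4.png

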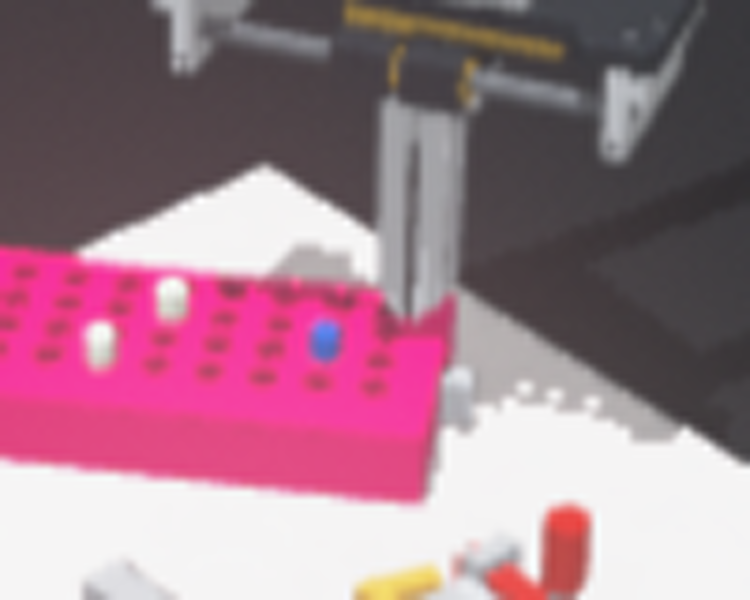

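The fingers seem to end at the tray's top surface, above the reported TCP height. I'll lift clear and measure the tip height by depth.

Emit:
carry_out --steps '[[[0,0,-0.02],0,1],[[0,0,-0.04],0,1],[[0,0,-0.06],0,1],[[0,0,-0.06],0,1],[[0,0,-0.06],0,1],[[0,0,-0.06],0,1]]'

```text
time: 5.9
tool_pos: [0.4717, 0.0118, 0.1069]
ee_rot: [-3.14, 0.002, 0.51]
wrist_force: [1.6, -0.2, 0.5]
width: 0.0003
finger_force: 0.0
```

Run:
```python
from h import *
c=cur();print(c,robot.get_obs()["wrist_force"])
for n in("scene","wrist"):
    s=robot.snapshot(n);W=allworld(s);ok=s["z_map"]>0
    m=ok&(np.hypot(W[:,:,0]-c[0],W[:,:,1]-c[1])<.03)&(W[:,:,2]>.084)&(W[:,:,2]<.2)
    P=W[m];print(n,len(P),np.percentile(P[:,2],[0,1,5,20]) if len(P) else "", P[P[:,2]<P[:,2].min()+.012].mean(0) if len(P) else "")
    print(np.histogram(P[:,2],np.arange(.08,.2,.01))[0], "tcp px",proj(s,c[:3]))
```

```text
[0.47165377 0.01179772 0.1068675  0.5102218 ] [ 1.57913448 -0.1648864   0.45934783]
scene 221 [0.13887458 0.14042885 0.1464138  0.15512677] [0.47876008 0.0163801  0.14625469]
[ 0  0  0  0  0  1 24 34 39 37 42] tcp px [[345.87107936 221.37812034]]
wrist 2070 [0.13837184 0.14115514 0.14603336 0.15551804] [0.47869198 0.01701836 0.14610406]
[  0   0   0   0   0   5 226 348 480 496 372] tcp px [[317.49050188 263.24999081]]
```

The true tip sits about 33 mm above the reported TCP: tip z is 0.140 against 0.107 reported, and both cameras agree. I'll use a reported z of about 0.014.

Run:
```python
from h import *
c=cur();print(delta(*pose(40,.018),.107,c));x,a=pose(40,.018)
print(delta(*pose(40,.018),.014,c))
```

```text
(array([-0.047 ,  0.0242,  0.0002]), np.float64(-1.196))
(array([-0.047 ,  0.0242,  0.0932]), np.float64(-1.196))
```

Emit:
carry_out --steps '[[[-0.016,0.008,0],-0.4,1],[[-0.032,0.016,0],-0.8,1],[[-0.047,0.024,0],-1.2,1],[[-0.047,0.024,0.03],-1.2,1],[[-0.047,0.024,0.06],-1.2,1],[[-0.047,0.024,0.08],-1.2,1],[[-0.047,0.024,0.088],-1.2,1],[[-0.047,0.024,0.093],-1.2,1],[[-0.047,0.024,0.093],-1.2,1],[[-0.047,0.024,0.093],-1.2,1]]'

```text
time: 7.25
tool_pos: [0.4439, -0.0323, 0.016]
ee_rot: [3.14, -0.001, 0.72]
wrist_force: [-0.1, -0.7, 0.0]
width: 0.0005
finger_force: 0.0
```

Run:
```python
from h import *
c=cur();print(c,robot.get_obs()["wrist_force"])
w=robot.snapshot("scene");W=allworld(w);m=(w["z_map"]>0)&(np.hypot(W[:,:,0]-c[0],W[:,:,1]-c[1])<.025)&(W[:,:,2]>.1)&(W[:,:,2]<.2)
print(len(W[m]))
for phi in (40,38,36,34,32,30): print(phi,*delta(*pose(phi,0),c[2],c))
```

```text
[ 0.44394144 -0.03227427  0.01603513  0.71981659] [-0.08548012 -0.70676062  0.01578722]
208
40 [ 0.017  -0.0008  0.    ] 0.004
38 [ 0.0225 -0.0034  0.    ] 0.204
36 [ 0.028  -0.0059  0.    ] 0.404
34 [ 0.0337 -0.0081  0.    ] 0.604
32 [ 0.0394 -0.0101  0.    ] 0.804
30 [ 0.0451 -0.012   0.    ] 1.004
```

Emit:
carry_out --steps '[[[0.006,0,0],0,1],[[0.011,0,0],0,1],[[0.014,0,0],0,1],[[0.017,-0.001,0],0,1],[[0.02,-0.0021,0],0.1,1],[[0.0225,-0.0034,0],0.2,1],[[0.0253,-0.0047,0],0.3,1],[[0.028,-0.0059,0],0.4,1]]'

```text
time: 8.3
tool_pos: [0.4602, -0.0092, 0.0151]
ee_rot: [3.142, 0.0, 0.649]
wrist_force: [-1.6, -2.1, 0.9]
width: 0.0007
finger_force: 1.3
```

Emit:
carry_out --steps '[[[0.0027,-0.0013,0],0.1,1],[[0.0055,-0.0026,0],0.2,1],[[0.0082,-0.0039,0],0.3,1],[[0.011,-0.0051,0],0.4,1]]'

```text
time: 8.8
tool_pos: [0.466, 0.0017, 0.0151]
ee_rot: [-3.142, 0.0, 0.579]
wrist_force: [-1.5, -1.6, 0.8]
width: 0.0007
finger_force: 1.4
```

Emit:
carry_out --steps '[[[0.0041,-0.002,0],0.15,1],[[0.0082,-0.0039,0],0.3,1],[[0.0124,-0.0057,0],0.45,1],[[0.0166,-0.0073,0],0.6,1],[[0.0208,-0.0088,0],0.75,1],[[0.0252,-0.0103,0],0.9,1],[[0.0295,-0.0116,0],1.05,1],[[0.0339,-0.0128,0],1.2,1]]'

```text
time: 9.8
tool_pos: [0.4873, 0.0312, 0.0151]
ee_rot: [-3.141, 0.0, 0.369]
wrist_force: [-4.3, -0.3, 1.7]
width: 0.0006
finger_force: 1.8
```

Run:
```python
from h import *
c=cur();print(c,pose(20,0))
s=robot.snapshot("scene");W=allworld(s);im=s["image"].astype(int)
t=(im[:,:,0]>150)&(im[:,:,1]<90)&(im[:,:,2]>70)&(abs(W[:,:,2]-.07)<.004)&(W[:,:,0]<.69)&(W[:,:,0]>.4)&(W[:,:,1]>-.17)
r=cv2.minAreaRect(W[t][:,:2].astype(np.float32));print(r)
cm=np.array([*pose(20,0)[0],0,pose(20,0)[1]])
for phi in (18,16,14,13,12,11,10,9,8): print(phi,*delta(*pose(phi,0),0,cm))
```

```text
[0.48731807 0.03118895 0.015104   0.36908555] (array([0.48822694, 0.03060347]), np.float64(0.3700098014227978))
((0.5535683631896973, 0.015537023544311523), (0.09307868033647537, 0.2764720916748047), 21.875368118286133)
18 [ 0.0055 -0.0026  0.    ] 0.2
16 [ 0.011  -0.0051  0.    ] 0.4
14 [ 0.0166 -0.0073  0.    ] 0.6
13 [ 0.0195 -0.0084  0.    ] 0.7
12 [ 0.0223 -0.0093  0.    ] 0.8
11 [ 0.0252 -0.0103  0.    ] 0.9
10 [ 0.0281 -0.0112  0.    ] 1.0
9 [ 0.031 -0.012  0.   ] 1.1
8 [ 0.0339 -0.0128  0.    ] 1.2
```

Emit:
carry_out --steps '[[[0.0041,-0.002,0],0.15,1],[[0.0082,-0.0039,0],0.3,1],[[0.0124,-0.0057,0],0.45,1],[[0.0166,-0.0073,0],0.6,1],[[0.0195,-0.0084,0],0.7,1],[[0.0223,-0.0093,0],0.8,1],[[0.0252,-0.0103,0],0.9,1],[[0.0281,-0.0112,0],1.0,1]]'

```text
time: 10.85
tool_pos: [0.5094, 0.0518, 0.0151]
ee_rot: [-3.141, 0.0, 0.195]
wrist_force: [-4.0, 1.4, 2.1]
width: 0.0003
finger_force: 2.2
```

Emit:
carry_out --steps '[[[0.0014,-0.0007,0],0.05,1],[[0.0027,-0.0013,0],0.1,1],[[0.0041,-0.002,0],0.15,1],[[0.0055,-0.0026,0],0.2,1],[[0.0068,-0.0033,0],0.25,1],[[0.0082,-0.0039,0],0.3,1]]'

```text
time: 11.6
tool_pos: [0.517, 0.0568, 0.015]
ee_rot: [3.141, -0.0, 0.143]
wrist_force: [-3.1, 1.9, -0.6]
width: 0.0005
finger_force: 1.3
```

Emit:
carry_out --steps '[[[0.0014,-0.0007,0],0.05,1],[[0.0027,-0.0013,0],0.1,1],[[0.0041,-0.002,0],0.15,1],[[0.0055,-0.0026,0],0.2,1]]'

```text
time: 12.1
tool_pos: [0.5209, 0.0594, 0.0151]
ee_rot: [3.14, 0.002, 0.108]
wrist_force: [-5.9, -1.6, 1.1]
width: 0.0005
finger_force: 3.1
```

Emit:
carry_out --steps '[[[0.0007,-0.0003,0],0.025,1],[[0.0014,-0.0007,0],0.05,1],[[0.0021,-0.001,0],0.075,1],[[0.0027,-0.0013,0],0.1,1]]'

```text
time: 12.6
tool_pos: [0.5244, 0.0616, 0.0151]
ee_rot: [3.141, 0.0, 0.091]
wrist_force: [-4.3, -0.0, -1.1]
width: 0.001
finger_force: 2.1
```

Emit:
carry_out --steps '[[[0.0007,-0.0003,0],0.025,1],[[0.0014,-0.0007,0],0.05,1],[[0.0021,-0.001,0],0.075,1],[[0.0027,-0.0013,0],0.1,1]]'

```text
time: 13.1
tool_pos: [0.5271, 0.0633, 0.0151]
ee_rot: [3.141, -0.0, 0.074]
wrist_force: [-4.3, -0.2, -0.9]
width: 0.0004
finger_force: 1.8
```

Emit:
carry_out --steps '[[[0.0007,-0.0003,0],0.025,1],[[0.0014,-0.0007,0],0.05,1],[[0.0021,-0.001,0],0.075,1],[[0.0027,-0.0013,0],0.1,1]]'

```text
time: 13.6
tool_pos: [0.5296, 0.0648, 0.0151]
ee_rot: [3.141, 0.0, 0.056]
wrist_force: [-3.0, -0.8, -1.7]
width: 0.0003
finger_force: 1.7
```

Emit:
carry_out --steps '[[[0.0007,-0.0003,0],0.025,1],[[0.0014,-0.0007,0],0.05,1]]'

```text
time: 13.85
tool_pos: [0.5309, 0.0656, 0.0151]
ee_rot: [3.142, 0.0, 0.048]
wrist_force: [-3.8, -0.8, -2.4]
width: 0.0004
finger_force: 1.7
```

Emit:
carry_out --steps '[[[0.0007,-0.0003,0],0.025,1],[[0.0014,-0.0007,0],0.05,1]]'

```text
time: 14.1
tool_pos: [0.5323, 0.0663, 0.0151]
ee_rot: [3.142, 0.0, 0.039]
wrist_force: [-3.9, -0.5, -2.1]
width: 0.0004
finger_force: 1.7
```

```bash
cat >> h.py <<'E'
def tray(s):
    W=allworld(s);im=s["image"].astype(int)
    t=(im[:,:,0]>150)&(im[:,:,1]<90)&(im[:,:,2]>70)&(abs(W[:,:,2]-.07)<.005)&(W[:,:,0]<.67)&(W[:,:,0]>.4)&(W[:,:,1]>-.155)&(W[:,:,1]<.1)
    n=cv2.morphologyEx(t.astype(np.uint8),cv2.MORPH_OPEN,np.ones((3,3)))>0
    return cv2.minAreaRect(W[n][:,:2].astype(np.float32))
E
python3 - <<'E'
from h import *
s=robot.snapshot("scene");print(tray(s));c=cur();print(c)
a=s["image"][200:300,260:400]
W=robot.snapshot("wrist")["image"]
a=cv2.resize(a,(640,457),interpolation=cv2.INTER_CUBIC)
cv2.imwrite("pics/s5.png",cv2.resize(np.vstack([a,W[:250]]),None,fx=.84,fy=.84,interpolation=cv2.INTER_AREA)[:,:,::-1])
E
```

```text
((0.5918646454811096, -0.005371689796447754), (0.09134192019701004, 0.20229332149028778), 2.7980756759643555)
[0.53237391 0.06638815 0.01507099 0.03870654]
```

View pics/s5.png

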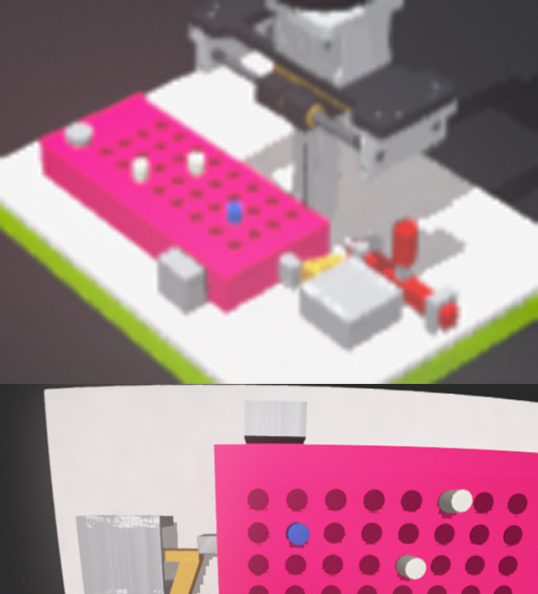

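The tray is almost at the stop and the lug (208,545) is near the top of the catch (180,555). Now smaller steps.

Emit:
carry_out --steps '[[[0.0007,-0.0003,0],0.02,1],[[0.0014,-0.0007,0],0.04,1]]'

```text
time: 14.45
tool_pos: [0.5342, 0.0673, 0.0154]
ee_rot: [-3.141, -0.001, 0.032]
wrist_force: [-1.5, 0.5, -0.9]
width: 0.0006
finger_force: 0.9
```

Emit:
carry_out --steps '[[[0.0005,-0.0001,0],0.02,1],[[0.001,-0.0003,0],0.04,1]]'

```text
time: 14.7
tool_pos: [0.5351, 0.0674, 0.0157]
ee_rot: [3.142, -0.001, 0.025]
wrist_force: [-3.2, -0.1, 0.5]
width: 0.0003
finger_force: 1.7
```

Emit:
carry_out --steps '[[[0.0005,0,0],0.01,1],[[0.0005,0,0],0.01,1]]'

```text
time: 14.95
tool_pos: [0.5351, 0.0675, 0.0157]
ee_rot: [3.142, 0.0, 0.023]
wrist_force: [-4.7, 0.3, 3.8]
width: 0.0004
finger_force: 2.5
```

Emit:
carry_out --steps '[[[0.0005,0,0],0,1],[[0.0005,0,0],0,1]]'

```text
time: 15.2
tool_pos: [0.535, 0.0675, 0.0157]
ee_rot: [3.141, 0.001, 0.024]
wrist_force: [-5.5, 0.7, 4.9]
width: 0.0001
finger_force: 3.2
```

Emit:
carry_out --steps '[[[0.0005,0,0],0,1],[[0.0005,0,0],0,1]]'

```text
time: 15.45
tool_pos: [0.535, 0.0674, 0.0157]
ee_rot: [3.141, 0.002, 0.023]
wrist_force: [-7.9, 0.0, 4.9]
width: 0.0006
finger_force: 3.8
```

Run:
```python
from h import *
print(tray(robot.snapshot("scene")),robot.get_obs()["wrist_force"],cur())
```

```text
((0.5942384600639343, -0.00474587082862854), (0.0908045768737793, 0.20311476290225983), 1.1850377321243286) [-7.24912646 -0.03161671  5.09887174] [0.53498399 0.06745312 0.01568376 0.02346146]
```

Emit:
carry_out --steps '[[[0.0005,0,-0.0005],0,1],[[0.0009,0,-0.001],0,1],[[0.0009,0,-0.001],0,1]]'

```text
time: 15.88
tool_pos: [0.5349, 0.0674, 0.0157]
ee_rot: [3.141, 0.005, 0.023]
wrist_force: [-9.0, 0.3, 3.5]
width: 0.0005
finger_force: 4.0
```

Emit:
carry_out --steps '[[[0.0004,0,-0.0005],0,1],[[0.0008,0,-0.001],0,1],[[0.0008,0,-0.001],0,1]]'

```text
time: 16.25
tool_pos: [0.5348, 0.0675, 0.0158]
ee_rot: [3.141, 0.007, 0.023]
wrist_force: [-7.8, -0.3, 0.4]
width: 0.0008
finger_force: 4.1
```

Emit:
carry_out --steps '[[[0.0006,0,0],0,1],[[0.0012,0,0],0,1],[[0.0012,0,0],0,1]]'

```text
time: 16.62
tool_pos: [0.5347, 0.0675, 0.0158]
ee_rot: [3.141, 0.01, 0.024]
wrist_force: [-12.4, -0.4, 2.6]
width: 0.0004
finger_force: 5.7
```

Run:
```python
from h import *
f=[]
for i in range(5):
    robot.snapshot("wrist");f.append(robot.get_obs()["wrist_force"])
print(np.round(f,1),np.mean(f,0))
```

```text
[[-10.9  -0.7   3.2]
 [-11.3   0.8   3.6]
 [-11.   -0.4   2.5]
 [-11.1  -0.2   3.3]
 [-10.9  -0.2   2. ]] [-11.02451233  -0.14050568   2.91820968]
```

Emit:
carry_out --steps '[[[0.0002,0,0],0,1],[[0.0003,0,0],0,1],[[0.0003,0,0],0,1],[[0.0003,0,0],0,1],[[0.0003,0,0],0,1],[[0.0003,0,0],0,1],[[0.0003,0,0],0,1],[[0.0003,0,0],0,1],[[0.0003,0,0],0,1],[[0.0003,0,0],0,1]]'

```text
time: 18.12
tool_pos: [0.5347, 0.0675, 0.0158]
ee_rot: [3.141, 0.01, 0.024]
wrist_force: [-11.9, 0.3, 3.5]
width: 0.0008
finger_force: 6.1
```

Run:
```python
from h import *
f=[]
for i in range(5):
    s=robot.snapshot("wrist");f.append(robot.get_obs()["wrist_force"])
print(np.mean(f,0),cur())
cv2.imwrite("pics/w6.png",s["image"][:300,:,::-1])
```

```text
[-11.68885393  -0.35545451   3.55906798] [0.53463318 0.06744447 0.01578925 0.02354165]
```

View pics/w6.png

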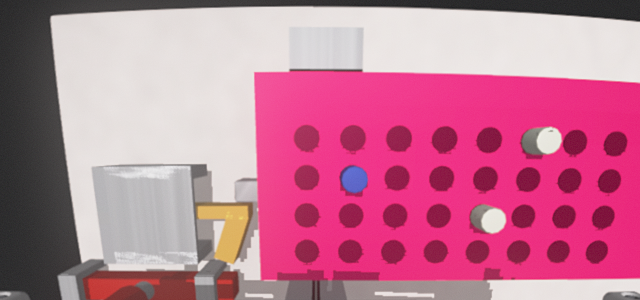

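The catch nose (245,210) is out behind the lug (246,188), and the tray is on the stop after about 2 s at roughly 12 N. Backing off and rising.

Emit:
carry_out --steps '[[[-0.003,0,0],0,1],[[-0.007,0,0],0,1],[[-0.015,0,0],0,1],[[-0.03,0,0],0,1],[[-0.04,0,-0.02],0,1],[[-0.04,0,-0.06],0,1],[[-0.04,0,-0.1],0,1],[[-0.04,-0.03,-0.1],0,1],[[-0.04,-0.03,-0.1],0,1],[[-0.04,-0.03,-0.1],0,1]]'

```text
time: 19.62
tool_pos: [0.4979, 0.0961, 0.1166]
ee_rot: [3.141, 0.001, 0.024]
wrist_force: [0.0, 0.3, -0.3]
width: 0.0006
finger_force: 0.0
```

Run:
```python
from h import *
c=cur();s=robot.snapshot("scene");print(tray(s),c)
W=allworld(s);im=s["image"].astype(int)
m=(im[:,:,0]>120)&(im[:,:,1]<70)&(im[:,:,2]<70)&(W[:,:,2]>.077)&(W[:,:,2]<.11)&(abs(W[:,:,0]-.535)<.04)&(abs(W[:,:,1]-.15)<.05)
P=W[m];print("knob visible",len(P),P.mean(0),P.min(0),P.max(0))
print(delta((.5335,.195),DY,.115,c),delta((.5335,.195),DY,.046,c))
```

```text
((0.594071090221405, -0.005490951240062714), (0.08946796506643295, 0.20234814286231995), 1.6586110591888428) [0.49793671 0.09608315 0.11663337 0.02367575]<stdin>:5: RuntimeWarning: Mean of empty slice.
  ret = um.true_divide(
Traceback (most recent call last):
ValueError: zero-size array to reduction operation minimum which has no identity
```

Emit:
carry_out --steps '[[[0.01,-0.03,0],0,1],[[0.02,-0.06,0],0,1],[[0.03,-0.09,0],0,1],[[0.038,-0.098,0.02],0,1],[[0.038,-0.098,0.05],0,1],[[0.038,-0.098,0.071],0,1],[[0.038,-0.098,0.071],0,1],[[0.038,-0.098,0.071],0,1]]'

```text
time: 20.68
tool_pos: [0.5346, 0.1946, 0.0461]
ee_rot: [3.141, -0.0, 0.023]
wrist_force: [-0.8, 0.3, -1.4]
width: 0.0004
finger_force: 0.0
```

Run:
```python
from h import *
c=cur();s=robot.snapshot("wrist");print(c);W=allworld(s);im=s["image"].astype(int)
m=(im[:,:,0]>100)&(im[:,:,1]<60)&(im[:,:,2]<60)&(W[:,:,2]>.094)&(W[:,:,2]<.106)
print(m.sum(),np.median(W[m],0) if m.any() else "", tray(robot.snapshot("scene")))
b=robot.snapshot("scene")["image"][190:320,290:430];cv2.imwrite("pics/s7.png",cv2.resize(b,(640,594),interpolation=cv2.INTER_CUBIC)[:,:,::-1])
```

```text
[0.53457543 0.194637   0.0461256  0.02250232]
386 [0.53688412 0.15497339 0.09964285] ((0.5944305062294006, -0.006654605269432068), (0.08970705419778824, 0.2060752511024475), 0.7332507371902466)
```

View pics/s7.png

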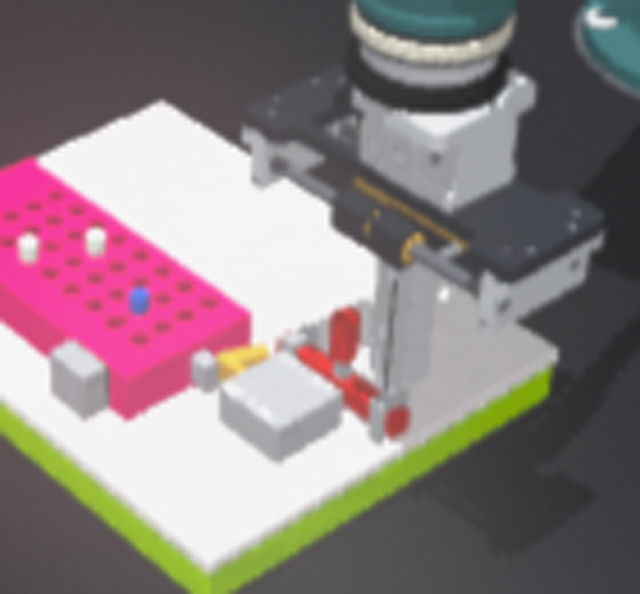

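The fingers stand behind the knob (345,330) on its +y side, clear of the guide. Now I'll push the bolt across.

Emit:
carry_out --steps '[[[0,0.007,0],0,1],[[0,0.012,0],0,1],[[0,0.016,0],0,1],[[0,0.02,0],0,1],[[0,0.024,0],0,1],[[0,0.028,0],0,1],[[0,0.032,0],0,1],[[0,0.036,0],0,1]]'

```text
time: 21.82
tool_pos: [0.5352, 0.1593, 0.0461]
ee_rot: [-3.141, 0.0, 0.023]
wrist_force: [-0.7, 1.5, 0.3]
width: 0.0003
finger_force: 0.8
```

Emit:
carry_out --steps '[[[0,0.004,0],0,1],[[0,0.008,0],0,1],[[0,0.012,0],0,1],[[0,0.016,0],0,1],[[0,0.02,0],0,1]]'

```text
time: 22.45
tool_pos: [0.5356, 0.1392, 0.0461]
ee_rot: [3.142, 0.0, 0.023]
wrist_force: [-0.2, 1.9, -0.1]
width: 0.0005
finger_force: 0.8
```

Emit:
carry_out --steps '[[[0,0.002,0],0,1],[[0,0.004,0],0,1],[[0,0.006,0],0,1]]'

```text
time: 22.82
tool_pos: [0.5357, 0.1334, 0.0461]
ee_rot: [3.142, 0.0, 0.023]
wrist_force: [0.5, 2.3, 0.7]
width: 0.0005
finger_force: 0.8
```

Emit:
carry_out --steps '[[[0,0.001,0],0,1],[[0,0.002,0],0,1],[[0,0.003,0],0,1]]'

```text
time: 23.2
tool_pos: [0.5358, 0.1304, 0.0461]
ee_rot: [3.141, 0.0, 0.023]
wrist_force: [-0.3, 1.6, 0.9]
width: 0.0005
finger_force: 0.8
```

Emit:
carry_out --steps '[[[0,0.001,0],0,1],[[0,0.002,0],0,1]]'

```text
time: 23.45
tool_pos: [0.5358, 0.1288, 0.0461]
ee_rot: [-3.141, 0.0, 0.023]
wrist_force: [-0.0, 4.1, -0.0]
width: 0.0004
finger_force: 1.8
```

Emit:
carry_out --steps '[[[0,0.001,0],0,1],[[0,0.002,0],0,1]]'

```text
time: 23.7
tool_pos: [0.5358, 0.1289, 0.0462]
ee_rot: [-3.137, -0.0, 0.024]
wrist_force: [-0.6, 8.2, 0.1]
width: 0.0002
finger_force: 4.2
```

The bolt has reached its end stop at y 0.1288, as predicted. Retreating.

Emit:
carry_out --steps '[[[0,-0.005,0],0,1],[[0,-0.02,0],0,1],[[0,-0.04,0],0,1],[[0,-0.04,-0.04],0,1],[[0,-0.04,-0.1],0,1],[[-0.05,-0.04,-0.12],0,1],[[-0.1,-0.04,-0.12],0,1],[[-0.15,-0.04,-0.12],0,1],[[-0.15,-0.04,-0.12],0,1]]'

```text
time: 24.82
tool_pos: [0.3827, 0.1637, 0.1666]
ee_rot: [-3.141, -0.001, 0.026]
wrist_force: [0.8, 0.5, 1.3]
width: 0.0008
finger_force: 0.0
```

Run:
```python
from h import *
s=robot.snapshot("scene");print(tray(s),tray(robot.snapshot("top")),cur())
W=allworld(s);im=s["image"].astype(int)
m=(im[:,:,0]>100)&(im[:,:,0]>2*im[:,:,1])&(im[:,:,0]>2*im[:,:,2])&(W[:,:,2]>.08)&(W[:,:,2]<.108)&(abs(W[:,:,0]-.535)<.03)&(W[:,:,1]>.06)&(W[:,:,1]<.2)
print("knob",m.sum(),np.median(W[m],0) if m.any() else "")
print(robot.get_obs()["wrist_force"])
```

```text
((0.5936011672019958, -0.006517484784126282), (0.09293025732040405, 0.20662471652030945), 0.43713870644569397) ((0.5913223028182983, -0.005563057959079742), (0.09085714817047119, 0.1982649266719818), 1.212463140487671) [0.38536938 0.16363531 0.16665502 0.02457499]
knob 36 [0.53936728 0.11337894 0.09309312]
[-0.37048602  0.21076129  1.01017827]
```

```bash
python3 -c "
from bench import robot
print(robot.close_job())"
```

```text
the job is handed in; nothing more can be done
None
```

The tray is at the stop with the catch out behind its lug, after about 2 s pressed there at roughly 12 N; the red bolt is about 45 mm across by the final image, and the job is handed in (no verdict was returned).

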